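# Stack the supply cartons in the copy-room tray

### The job

Make up the supply tray: turn the big brown carton, which lies upside down, right way up and set it flat in the blue tray, then stack the medium white carton on it and the small magenta carton on top, each lying flat, label up, with its whole base on the carton below and nothing overhanging. Set them down gently, never letting a carton drop or topple, and leave everything else on the counter where it is.

Things in the scene. Friction and masses are not known exactly. Their poses are not given: they have to be found in the camera images.
- big_carton_mid (a point): Big carton: brown kraft, 120 (x) x 62 (y) x 46 mm (z), about 0.4 kg, rigid and closed. Point at its centre. Its z axis points out of its top, the face with the tape seam and blank white label; small dark double arrows on the long sides also point to the top. It starts upside down, lying flat on the counter with z pointing down. It is too long to grasp along x; it can be gripped across its 62 mm width. It stands safely on its 62 x 46 mm end.
- medium_carton_mid (a point): Medium carton: white with two green bands, 92 (x) x 50 (y) x 36 mm (z), about 0.24 kg. Point at its centre, z axis out of its labelled top. It starts lying flat on the counter, right way up.
- small_carton_mid (a point): Small carton: magenta, 66 (x) x 38 (y) x 28 mm (z), about 0.11 kg. Point at its centre, z axis out of its labelled top. It starts lying flat on the counter, right way up.
- tray_floor (a point): Supply tray: shallow blue tray, fixed on the counter, 250 (x) x 190 mm (y) outside and 242 x 182 mm inside, with a grip tab on each short end. Point at the centre of its inner floor, 4 mm above the counter; the rim stands 10 mm above the floor; z up. Fixed equipment lines the counter: letter trays 170 mm tall about 0.3 m left of the tray, a paper trimmer along the far edge, a binding machine, hole punch and pen cup far right.
- medium_carton_corner0 (a point): Corner of the medium carton's underside at its own x = 46, y = 25 mm from the middle; only for judging.
- medium_carton_corner1 (a point): Corner of the medium carton's underside at its own x = -46, y = 25 mm from the middle; only for judging.
- medium_carton_corner2 (a point): Corner of the medium carton's underside at its own x = -46, y = -25 mm from the middle; only for judging.
- medium_carton_corner3 (a point): Corner of the medium carton's underside at its own x = 46, y = -25 mm from the middle; only for judging.
- small_carton_corner0 (a point): Corner of the small carton's underside at its own x = 33, y = 19 mm from the middle; only for judging.
- small_carton_corner1 (a point): Corner of the small carton's underside at its own x = -33, y = 19 mm from the middle; only for judging.
- small_carton_corner2 (a point): Corner of the small carton's underside at its own x = -33, y = -19 mm from the middle; only for judging.
- small_carton_corner3 (a point): Corner of the small carton's underside at its own x = 33, y = -19 mm from the middle; only for judging.
- stapler_mid (a point): Bystander: red and black desk stapler, 150 x 36 x 55 mm, long in x. Point at its middle, half-way up. Leave it alone.
- tape_dispenser_mid (a point): Bystander: black weighted tape dispenser, 150 x 58 x 72 mm, long in x. Point at its middle, half-way up. Leave it alone.
- mug_mid (a point): Bystander: white ceramic mug, 80 mm across, 92 mm tall, with a handle on its y side. Point at its middle, half-way up. Leave it alone.
- note_block_mid (a point): Bystander: cube of coloured sticky notes, 50 x 50 x 44 mm. Point at its middle, half-way up. Leave it alone.
- clip_tub_mid (a point): Bystander: small round tub of paper clips with a black lid, 50 mm across, 25 mm tall. Point at its middle, half-way up. Leave it alone.
Not all that is in view belongs to the job. Of the things that look like the part that bears small_carton_mid, take the one that is farthest from the robot's base at the start. Of the things that look like the part that bears medium_carton_mid, take the one that is nearest to the robot's base at the start.

How it is judged:
By the outcome, as a careful person would: the job done as asked, in the order asked, and still so for the second after the job is handed in, with the robot touching nothing.
It also fails if it takes over 72 s, if anything falls off the work surface, if the arm or the gripper's body presses on something with over 40 N, if the wrist force passes 120 N, or if a joint passes its speed limit or range.

### The arm

A 6-joint arm with a two-finger parallel gripper is mounted at the origin on the work surface. World frame = base frame: x ahead of the robot, y to its left, z up, the work surface at z = 0. Lengths are in m, angles in rad, forces in N, time in s.
With the tool pointing down it reaches from about 0.35 to 0.85 m from the base axis. Payload 8.1 kg.
Tool frame: the origin (TCP) lies on the centre line of the jaws, within the pads' length; the fingertips stand 8 mm ahead of it and the grasp point (between the pads) lies 11 mm behind it; z points along the fingers, x is the direction in which the jaws open and shut, and the axes are right-handed (so a half turn about z gives the same grasp; the last joint's range is limited). The gripper opens to 93 mm and grips with 3 to 60 N. Pads are 15 mm wide; open, the fingers measure 128 mm over their backs; the gripper's body (75 mm by 188 mm) begins 65 mm behind the grasp point.
Start: joints at [-1.432, 0.13, 1.488, -0, 1.523, -0.085], TCP at [0.133, -0.585, 0.227] pointing down, gripper open.
Joint ranges: [-2.96, 2.96], [-0.89, 2.26], [0.02, 2.5], [-1.34, 4.48], [0, 2.73], [-2.66, 2.66]. Speed limits (rad/s): [2.39, 2.39, 2.79, 3.14, 3.14, 3.14].

### API

Orientations are given as a 3x3 rotation matrix whose columns are the frame's x, y, z axes.
In Python, from workcell import r, snapshot, camera_info gives the robot as it stands. Calls block until the motion is done:
- r.reach(position, orientation): joint-space move of the TCP to a pose.
- r.servo_line(position, orientation=None, speed=0.15, f_stop=None): straight line of the TCP; orientation=None keeps the orientation; speed is the mean speed in m/s. With f_stop (N) it stops when the force on the tool has changed by that much, and returns True; else False.
- r.set_joints(angles): joint-space move.
- r.set_gripper(opening, f_grip=None): finger opening in m; f_grip is the grip in N (None keeps the last); returns when the fingers have stopped.
- r.wait(seconds).
- r.inverse_kinematics(position, orientation): joint angles nearest the present ones, or None.
- r.observe(): the state.
- snapshot(name): name is "scene" or "top"; returns (picture, depth): 400x640x3 uint8, red, green, blue; 400x640 float32, m along the optical axis (not along the pixel's ray), 0 where there is no reading.
- camera_info(name): a dict with "intrinsics" (3x3 intrinsics, pixels), "distortion" ([k1, k2, p1, p2, k3] as OpenCV has them; the pictures are not rectified), "world_to_cam" (4x4, takes a point from world to camera coordinates). Camera axes: x right, y down, z forward; pixel columns grow to the right and rows downward; lengths in m; the calibration is good to about 2 mm. A picture is of the moment at which its call begins. camera_info takes no time and is no camera call.
A pose or a line that the arm cannot do raises r.IKError and nothing moves.
- r.job_done(): hands the job in, once; it reports no verdict.
The state is a dict: "time": time; "joint_pos": joint angles; "qd": joint speeds; "joint_torque": joint torques, N m; "eef_pos": TCP position; "orientation": TCP orientation; "ft_force": force on the tool from outside, world axes, zero at the start; "moment": the same for the moment, N m; "width": finger opening in m.
Only numpy, scipy, OpenCV 4.12 (cv2) and the standard library are available. Lean on these libraries where they do the work, as an engineer would, in place of code of your own. Each camera call takes 0.05 s, during which the arm holds its last target.

## Working session

There is one attempt and no reset: what is moved stays moved. The work goes in short steps, each a Python script; the robot and the scene stay as the last script left them, time stands still between calls to the robot, and variables do not carry over. Pictures are saved under pics/ and viewed, and the job is handed in when it is done.

```bash
mkdir -p pics; ls
cat > h.py <<'E'
import numpy as np, cv2
from workcell import r, snapshot, camera_info
def save(n,im): cv2.imwrite(f'pics/{n}.png',cv2.cvtColor(im,cv2.COLOR_RGB2BGR))
def cloud(name,depth):
    c=camera_info(name);K=np.array(c['intrinsics']);D=np.array(c['distortion']);T=np.linalg.inv(np.array(c['world_to_cam']))
    h,w=depth.shape;u,v=np.meshgrid(np.arange(w),np.arange(h))
    p=cv2.undistortPoints(np.stack([u,v],-1).reshape(-1,1,2).astype(np.float64),K,D).reshape(h,w,2)
    P=np.dstack([p*depth[...,None],depth])
    W=P@T[:3,:3].T+T[:3,3]
    W[depth<=0]=np.nan
    return W
E
python3 - <<'E'
from h import *
for n in('scene','top'):
    im,d=snapshot(n);save(n+'0',im);np.savez(n+'0.npz',im=im,d=d)
    c=camera_info(n);T=np.linalg.inv(np.array(c['world_to_cam']));print(n,T.round(3),np.array(c['intrinsics']).round(1),c['distortion'],(d==0).mean())
E
```

```text
pics
scene [[ 1.700e-02  8.370e-01 -5.470e-01  1.161e+00]
 [ 1.000e+00 -1.900e-02  1.000e-03 -1.900e-02]
 [-9.000e-03 -5.470e-01 -8.370e-01  1.054e+00]
 [ 0.000e+00  0.000e+00  0.000e+00  1.000e+00]] [[435.4   0.  320.9]
 [  0.  435.4 202.2]
 [  0.    0.    1. ]] [0.02867135 0.         0.         0.         0.        ] 0.00415234375
top [[-0.005 -0.999  0.039  0.461]
 [-1.     0.005  0.003 -0.002]
 [-0.003 -0.039 -0.999  1.267]
 [ 0.     0.     0.     1.   ]] [[421.    0.  318.5]
 [  0.  421.  194.9]
 [  0.    0.    1. ]] [-0.08303604  0.          0.          0.          0.        ] 0.00409375
```

View pics/scene0.png

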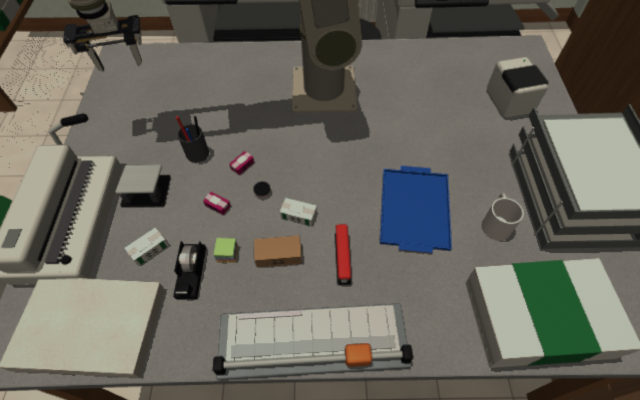

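View pics/top0.png

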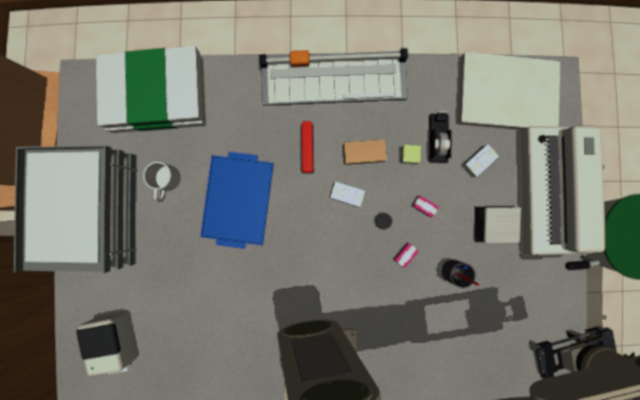

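```bash
cat > meas.py <<'E'
from h import *
def comps(n,im,W,zr,label,cond,amin=40):
    m=(cond&(W[...,2]>zr[0])&(W[...,2]<zr[1])).astype(np.uint8)
    k,l,s,c=cv2.connectedComponentsWithStats(m)
    for i in range(1,k):
        if s[i,4]<amin: continue
        q=W[l==i]; z=np.median(q[:,2]); q=q[abs(q[:,2]-z)<.008]
        rc=cv2.minAreaRect(q[:,:2].astype(np.float32))
        cen=rc[0]; b=cv2.boxPoints(rc); e=[b[1]-b[0],b[2]-b[1]]; e=max(e,key=np.linalg.norm); yaw=np.degrees(np.arctan2(e[1],e[0]))%180
        print(n,label,'pix',c[i].round(),'n',s[i,4],'cen',np.round(cen,4),'size',np.round(sorted(rc[1]),4),'yaw%.1f'%yaw,'z%.4f'%z,'R%.3f'%np.hypot(*cen))
if __name__=='__main__':
  for n in('scene','top'):
    f=np.load(n+'0.npz');im=f['im'];W=cloud(n,f['d'])
    hsv=cv2.cvtColor(im,cv2.COLOR_RGB2HSV);H,S,V=[hsv[...,i].astype(int) for i in range(3)]
    ws=(W[...,0]>.2)&(W[...,0]<.8)&(abs(W[...,1])<.6)
    g=W[ws&(abs(W[...,2])<.02)];print('ground z',np.median(g[:,2]),g[:,2].std())
    comps(n,im,W,(.03,.06),'brown',ws&(H>5)&(H<20)&(S>90))
    comps(n,im,W,(.026,.046),'white',ws&(S<60)&(V>130))
    comps(n,im,W,(.02,.04),'smallall',ws&(((H>150)&(S>60))|((S<60)&(V>120))),20)
    comps(n,im,W,(-.01,.03),'tray',ws&(H>100)&(H<125)&(S>120),200)
    # anything above table
    comps(n,im,W,(.015,.3),'any',ws,60)
E
python3 meas.py
python3 - <<'E'
from h import *
f=np.load('scene0.npz')['im'];a=cv2.resize(f[140:280,120:340],None,fx=3.6,fy=3.6,interpolation=cv2.INTER_CUBIC);save('crop0',a)
E
```

```text
ground z 0.00017652844629045816 0.003792560193719978
scene brown pix [277. 249.] n 1095 cen [ 0.6395 -0.1343] size [0.0647 0.1183] yaw93.7 z0.0455 R0.653
scene white pix [240. 160.] n 73 cen [ 0.3306 -0.2569] size [0.0225 0.062 ] yaw141.4 z0.0283 R0.419
scene white pix [215. 200.] n 95 cen [ 0.4757 -0.3146] size [0.021  0.0644] yaw62.9 z0.0286 R0.570
scene white pix [298. 209.] n 499 cen [ 0.5137 -0.083 ] size [0.0528 0.0928] yaw72.4 z0.0358 R0.520
scene white pix [144. 243.] n 587 cen [ 0.6133 -0.4842] size [0.0524 0.0928] yaw130.7 z0.0360 R0.781
scene white pix [117. 296.] n 1420 cen [ 0.7602 -0.5124] size [0.0847 0.1767] yaw87.0 z0.0445 R0.917
scene smallall pix [241. 161.] n 242 cen [ 0.334  -0.2565] size [0.0416 0.0683] yaw139.9 z0.0269 R0.421
scene smallall pix [216. 201.] n 285 cen [ 0.4776 -0.3159] size [0.0396 0.0695] yaw58.9 z0.0275 R0.573
scene smallall pix [298. 209.] n 497 cen [ 0.5135 -0.083 ] size [0.0528 0.0929] yaw72.7 z0.0357 R0.520
scene smallall pix [144. 244.] n 579 cen [ 0.6131 -0.4843] size [0.053  0.0934] yaw129.7 z0.0360 R0.781
scene smallall pix [355. 308.] 
[... 4103 characters left out ...]
1014] yaw21.1 z0.0617 R0.717
top any pix [347. 194.] n 549 cen [ 0.5133 -0.0832] size [0.0514 0.092 ] yaw71.8 z0.0359 R0.520
top any pix [425. 206.] n 301 cen [ 0.4759 -0.3148] size [0.0387 0.0675] yaw59.0 z0.0280 R0.571
top any pix [501. 224.] n 1350 cen [ 0.418  -0.5302] size [0.1046 0.1052] yaw89.6 z0.0668 R0.675
top any pix [384. 220.] n 221 cen [ 0.4345 -0.1918] size [0.0473 0.0485] yaw90.3 z0.0250 R0.475
top any pix [406. 255.] n 290 cen [ 0.3306 -0.2567] size [0.0367 0.0658] yaw138.4 z0.0280 R0.419
top any pix [460. 274.] n 620 cen [ 0.282  -0.3999] size [0.0663 0.0707] yaw86.8 z0.0729 R0.489
top any pix [317. 321.] n 118 cen [0.2047 0.0035] size [0.0026 0.0703] yaw95.8 z0.2829 R0.205
```

View pics/crop0.png

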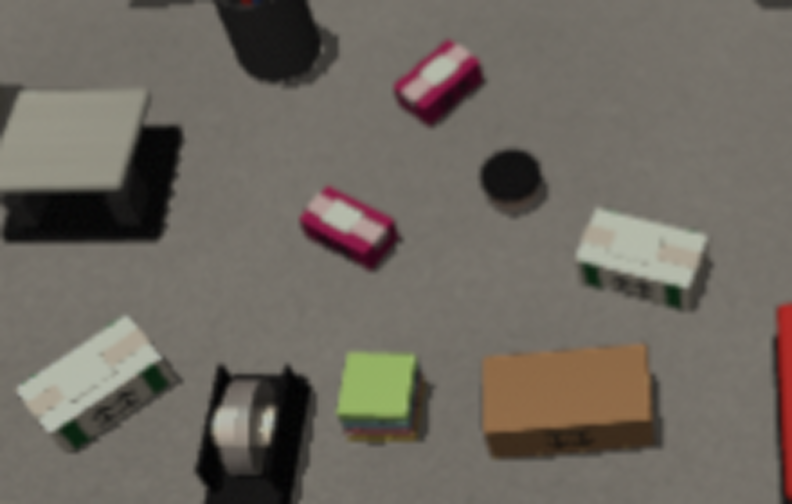

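Candidates:
- **Big carton:** only the brown box, scene (277,249).
- **Medium carton:** scene (298,209) at R=0.52, or (144,243) at R=0.78. I take the nearest, (298,209).
- **Small carton:** scene (216,201) at R=0.57, or (241,161) at R=0.42. I take the farthest, (216,201).

The crop shows all five cartons, with the labels up on the white and magenta ones and no label on the brown one, so it is upside down. Sizes and heights match the description in both views. Next I check that the planned poses are reachable.

```bash
cat > plan.py <<'E'
from h import *
Z=np.array([0,0,1.])
def az(d): return np.array([np.cos(np.radians(d)),np.sin(np.radians(d)),0])
def ori(azd,th,flip=0):
    a=az(azd);t=np.radians(th);z=-np.cos(t)*Z+np.sin(t)*a
    x=az(azd+90)*(-1 if flip else 1);return np.column_stack([x,np.cross(z,x),z])
def tcp(g,R): return np.array(g)+.011*R[:,2]
E
python3 - <<'E'
from plan import *
def t(name,g,azd,th):
    for f in(0,1):
        R=ori(azd,th,f);q=r.inverse_kinematics(tcp(g,R),R);print(name,azd,th,f,None if q is None else np.round(q,2))
for a in(93.7,-86.3):
    t('pick',[.638,-.135,.028],a,-20)
    t('pickup',[.638,-.135,.22],a,-20)
for p,a in(((.47,.04),0),((.47,.04),5),((.47,.04),-10)):
    g=[*p,.06]
    t('stand',g,a,70);t('standhi',[*p,.2],a,70);t('re',[*p,.07],a,-35);t('rehi',[*p,.25],a,-35)
for a in(-8,8,26):
    t('tray',[.488,.248,.03],a,55);t('trayhi',[.488,.248,.2],a,55)
    t('med',[.498,.248,.07],a,0);t('sm',[.498,.248,.2],a,0)
t('medpick',[.5133,-.083,.025],72,0);t('smpick',[.476,-.315,.022],59,0)
E
```

```text
pick 93.7 -20 0 None
pick 93.7 -20 1 [-0.1   0.43  1.58 -0.39  1.11  0.  ]
pickup 93.7 -20 0 None
pickup 93.7 -20 1 [-0.1   0.23  1.45 -0.35  1.41 -0.12]
pick -86.3 -20 0 [-0.45  0.58  1.37  0.31  1.38 -0.61]
pick -86.3 -20 1 [-0.45  0.58  1.37  0.31  1.38  2.54]
pickup -86.3 -20 0 [-0.45  0.41  1.24  0.3   1.67 -0.51]
pickup -86.3 -20 1 [-0.45  0.41  1.24  0.3   1.67  2.63]
stand 0 70 0 None
stand 0 70 1 None
standhi 0 70 0 None
standhi 0 70 1 None
re 0 -35 0 [-0.02  0.54  1.43 -0.01  1.78 -1.59]
re 0 -35 1 [-0.02  0.54  1.43 -0.01  1.78  1.56]
rehi 0 -35 0 [-0.02  0.36  1.31 -0.01  2.08 -1.59]
rehi 0 -35 1 [-0.02  0.36  1.31 -0.01  2.08  1.55]
stand 5 70 0 None
stand 5 70 1 None
standhi 5 70 0 None
standhi 5 70 1 None
re 5 -35 0 [ 0.01  0.54  1.43 -0.05  1.78 -1.64]
re 5 -35 1 [ 0.01  0.54  1.43 -0.05  1.78  1.5 ]
rehi 5 -35 0 [ 0.01  0.36  1.31 -0.05  2.07 -1.66]
rehi 5 -35 1 [ 0.01  0.36  1.31 -0.05  2.07  1.48]
stand -10 70 0 None
stand -10 70 1 None
standhi -10 70 0 None
standhi -10 70 1 None
re -10 -35 0 [-0.07  0.53  1.45  0.06  1.78 -1.47]
re -10 -35 1 [-0.07  0.53  1.45  0.
[... 400 characters left out ...]
 1.66 -0.    1.45  2.08]
tray 8 55 0 None
tray 8 55 1 None
trayhi 8 55 0 None
trayhi 8 55 1 None
med 8 0 0 [ 0.37  0.16  1.77 -0.    1.21 -1.34]
med 8 0 1 [ 0.37  0.16  1.77 -0.    1.21  1.8 ]
sm 8 0 0 [ 0.37  0.03  1.66 -0.    1.45 -1.34]
sm 8 0 1 [ 0.37  0.03  1.66 -0.    1.45  1.8 ]
tray 26 55 0 None
tray 26 55 1 None
trayhi 26 55 0 None
trayhi 26 55 1 None
med 26 0 0 [ 0.37  0.16  1.77 -0.    1.21 -1.65]
med 26 0 1 [ 0.37  0.16  1.77 -0.    1.21  1.49]
sm 26 0 0 [ 0.37  0.03  1.66 -0.    1.45 -1.65]
sm 26 0 1 [ 0.37  0.03  1.66 -0.    1.45  1.49]
medpick 72 0 0 None
medpick 72 0 1 [-0.26  0.13  1.9  -0.    1.11  0.06]
smpick 59 0 0 None
smpick 59 0 1 [-0.67  0.26  1.75 -0.    1.13 -0.13]
```

Run:
```python
from plan import *
def ok(g,a,th):
    return [f for f in(0,1) if (lambda R:r.inverse_kinematics(tcp(g,R),R))(ori(a,th,f)) is not None]
def both(p,z,a,th): 
    return [f for f in ok([*p,z],a,th) if f in ok([*p,z+.13],a,th)]
print('TRAY')
for a in range(-180,180,15):
    o=[(th,both((.498,.248),.03,a,th)) for th in(35,45,55)]
    o=[x for x in o if x[1]]
    if o: print(a,o)
print('STAND')
for p in((.47,.04),(.5,.05),(.55,0.),(.42,-.05),(.40,.05)):
  for a in range(-180,180,15):
    o=[(th,both(p,.06,a,th)) for th in(45,55,65,75)];o=[x for x in o if x[1]]
    u=[(th,both(p,.07,a,th)) for th in(-55,-45,-35)];u=[x for x in u if x[1]]
    if o and u: print(p,a,o,u)
```

```text
TRAY
-180 [(35, [0, 1]), (45, [0, 1]), (55, [0, 1])]
-165 [(35, [0, 1]), (45, [0, 1]), (55, [0, 1])]
-150 [(35, [0, 1]), (45, [0, 1]), (55, [0, 1])]
-135 [(35, [0, 1]), (45, [0, 1]), (55, [0, 1])]
-120 [(35, [0, 1]), (45, [0, 1]), (55, [0, 1])]
-105 [(35, [0, 1]), (45, [0, 1]), (55, [0, 1])]
-90 [(35, [0, 1]), (45, [0, 1]), (55, [0, 1])]
-75 [(35, [0, 1]), (45, [0, 1]), (55, [0, 1])]
-60 [(35, [0]), (45, [0]), (55, [0, 1])]
-45 [(35, [0]), (45, [0]), (55, [0])]
-30 [(35, [0]), (45, [0]), (55, [0])]
-15 [(35, [0]), (45, [0])]
0 [(35, [0, 1]), (45, [0])]
15 [(35, [0, 1]), (45, [0, 1])]
30 [(35, [0, 1])]
45 [(35, [1]), (45, [1])]
60 [(35, [1]), (45, [1]), (55, [1])]
75 [(35, [1]), (45, [1]), (55, [1])]
90 [(35, [1]), (45, [1]), (55, [0, 1])]
105 [(35, [1]), (45, [0, 1]), (55, [0, 1])]
120 [(35, [0, 1]), (45, [0, 1]), (55, [0, 1])]
135 [(35, [0, 1]), (45, [0, 1]), (55, [0, 1])]
150 [(35, [0, 1]), (45, [0, 1]), (55, [0, 1])]
165 [(35, [0, 1]), (45, [0, 1]), (55, [0, 1])]
STAND
(0.47, 0.04) -135 [(45, [0, 1]), (55, [0, 1]), (65, [0, 1]), (75, [0, 1])] [(-55, [0]), (-45, [0]), (-35, [0])]
(
[... 5196 characters left out ...]
-55, [0, 1]), (-45, [1]), (-35, [1])]
(0.55, 0.0) 105 [(45, [0, 1]), (55, [0, 1]), (65, [0, 1]), (75, [0, 1])] [(-55, [1]), (-45, [1]), (-35, [1])]
(0.55, 0.0) 120 [(45, [0, 1]), (55, [0, 1]), (65, [0, 1]), (75, [0, 1])] [(-55, [1]), (-45, [1]), (-35, [1])]
(0.55, 0.0) 135 [(45, [0, 1]), (55, [0, 1]), (65, [0, 1]), (75, [0, 1])] [(-55, [1]), (-45, [1]), (-35, [1])]
(0.55, 0.0) 150 [(45, [0, 1]), (55, [0, 1]), (65, [0, 1]), (75, [0, 1])] [(-45, [1]), (-35, [0, 1])]Traceback (most recent call last):
  File "<stdin>", line 14, in <module>
  File "<stdin>", line 5, in both
  File "<stdin>", line 3, in ok
  File "<stdin>", line 3, in <lambda>
ValueError: time passes only in moves, steps and waits
```

Run:
```python
from plan import *
def t(name,g,azd,th,fs=(0,1)):
    for f in fs:
        R=ori(azd,th,f);q=r.inverse_kinematics(tcp(g,R),R);print(name,azd,th,f,None if q is None else np.round(q,2))
g=(.47,.05)
t('pickup',[.638,-.135,.2],-86.3,-20)
t('standhi',[*g,.16],-90,70);t('stand',[*g,.06],-90,70)
t('rehi',[*g,.2],-90,-35);t('re',[*g,.07],-90,-35)
for a in(82,172,-8,-98): t('trayhi',[.498,.248,.16],a,55);t('tray',[.498,.248,.03],a,55)
```

```text
pickup -86.3 -20 0 [-0.45  0.42  1.26  0.3   1.64 -0.52]
pickup -86.3 -20 1 [-0.45  0.42  1.26  0.3   1.64  2.62]
standhi -90 70 0 [ 0.6   0.51  1.65 -0.93  1.83  0.78]
standhi -90 70 1 [ 0.6   0.51  1.65 -0.93  1.83 -2.36]
stand -90 70 0 [ 0.6   0.7   1.61 -0.9   1.74  0.9 ]
stand -90 70 1 [ 0.6   0.7   1.61 -0.9   1.74 -2.24]
rehi -90 -35 0 [-0.42 -0.08  1.89  0.55  1.6  -0.48]
rehi -90 -35 1 None
re -90 -35 0 [-0.42  0.1   1.97  0.56  1.38 -0.62]
re -90 -35 1 [-0.42  0.1   1.97  0.56  1.38  2.52]
trayhi 82 55 0 None
trayhi 82 55 1 [-0.21  0.    2.07  1.    1.34 -0.46]
tray 82 55 0 [-0.21  0.3   2.06  1.07  1.19  2.43]
tray 82 55 1 [-0.21  0.3   2.06  1.07  1.19 -0.71]
trayhi 172 55 0 [0.19 0.9  0.9  0.35 2.25 1.99]
trayhi 172 55 1 [ 0.19  0.9   0.9   0.35  2.25 -1.15]
tray 172 55 0 [0.19 1.06 0.89 0.32 2.1  1.93]
tray 172 55 1 [ 0.19  1.06  0.89  0.32  2.1  -1.21]
trayhi -8 55 0 [ 0.8  -0.32  2.35 -1.15  0.81  0.09]
trayhi -8 55 1 None
tray -8 55 0 None
tray -8 55 1 None
trayhi -98 55 0 [ 0.72  0.75  1.13 -0.63  2.    0.81]
trayhi -98 55 1 [ 0.72  0.75  1.13 -0.63  2.   -2.33]
tray -98 55 0 [ 0.72  0.92  1.12 -0.6   1.87  0.91]
tray -98 55 1 [ 0.72  0.92  1.12 -0.6   1.87 -2.23]
```

```bash
cat >> plan.py <<'E'
def st(m=''):
    s=r.observe();print(m,'t%.1f'%s['time'],'g',(np.array(s['eef_pos'])-.011*np.array(s['orientation'])[:,2]).round(4),'F',np.round(s['ft_force'],1),'w%.4f'%s['width'])
def line(g,R,v=.15,f=None):
    return r.servo_line(tcp(g,R),R,speed=v,f_stop=f)
E
python3 - <<'E'
from plan import *
R=ori(-86.3,-20,0);g=np.array([.638,-.135,.029])
r.set_gripper(.082,50)
r.reach(tcp(g-.15*R[:,2],R),R);st('pre')
print(line(g,R,.12,8));st('at')
r.set_gripper(.03,50);st('grip')
line(g+[0,0,.17],R,.15);st('up')
for n in('scene','top'):
    im,d=snapshot(n);save(n+'1',im);np.savez(n+'1.npz',im=im,d=d)
E
```

```text
pre t2.9 g [ 0.641  -0.1874  0.1703] F [ 0.1 -0.6  0.6] w0.0822
False
at t4.3 g [ 0.6388 -0.1356  0.0301] F [-0.6 -0.  -0. ] w0.0818
grip t4.7 g [ 0.6379 -0.1352  0.0294] F [-3.8 -0.4  3.6] w0.0621
up t6.0 g [ 0.6373 -0.1347  0.1974] F [ 0.2 -0.3 -5.2] w0.0620
```

View pics/scene1.png

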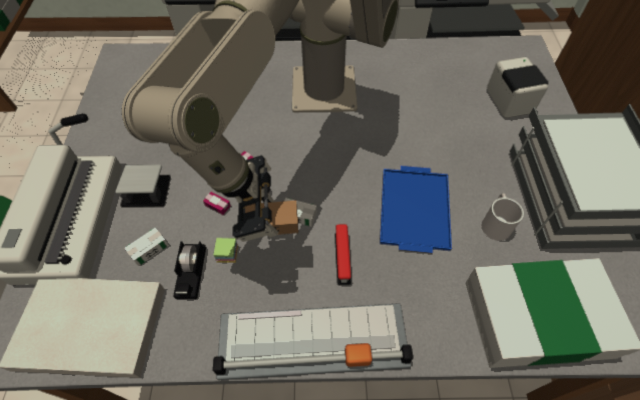

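Run:
```python
from plan import *
R=ori(-90,70,0);g=np.array([.47,.05,.16])
r.reach(tcp(g,R),R);st('standhi')
for n in('scene','top'):
    im,d=snapshot(n);save(n+'2',im);np.savez(n+'2.npz',im=im,d=d)
    W=cloud(n,d);hsv=cv2.cvtColor(im,cv2.COLOR_RGB2HSV);H,S,V=[hsv[...,i].astype(int) for i in range(3)]
    m=(H>5)&(H<20)&(S>90)&(abs(W[...,0]-.47)<.15)&(abs(W[...,1]-.05)<.15)&(W[...,2]>.03)
    P=W[m];print(n,len(P),'min',np.percentile(P,1,axis=0).round(3),'max',np.percentile(P,99,axis=0).round(3))
    if n=='scene': save('crop2',cv2.resize(im[80:280,200:460],None,fx=3,fy=3,interpolation=cv2.INTER_CUBIC))
```

```text
standhi t7.4 g [0.4703 0.0497 0.1598] F [-0.4 -0.7 -4.7] w0.0621
scene 848 min [0.417 0.021 0.107] max [0.531 0.135 0.222]
top 494 min [0.413 0.02  0.208] max [0.5   0.133 0.223]
```

View pics/crop2.png

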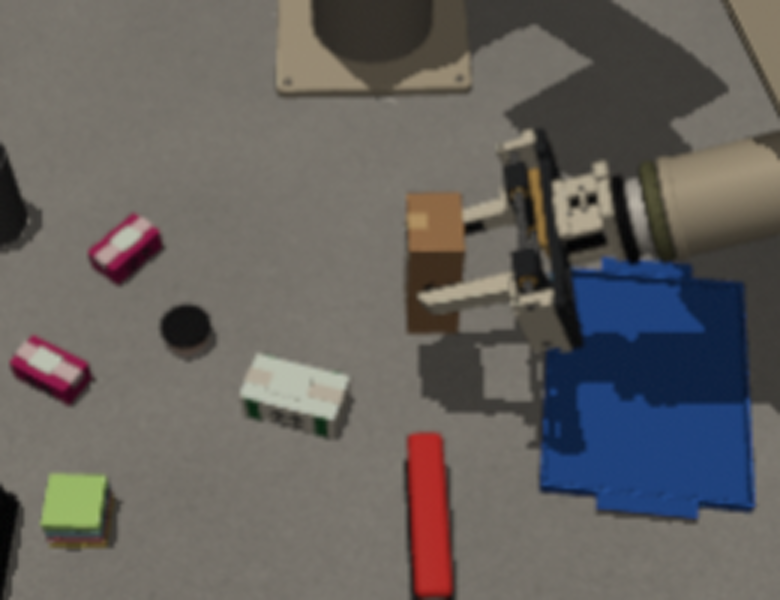

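The crop shows the carton upright, end down, at about crop (435,260) and clear of everything. I lower it until contact.

Run:
```python
from plan import *
R=ori(-90,70,0);g=np.array([.47,.05,.16])
g[2]=.070; line(g,R,.12)
r.wait(.2);st('a')
g[2]=.052; print(line(g,R,.02,4));st('contact')
r.set_gripper(.080);st('open')
s=r.observe();p=np.array(s['eef_pos']);r.servo_line(p-.09*R[:,2],R,speed=.12);st('back')
p=np.array(r.observe()['eef_pos']);r.servo_line(p+[0,.02,.14],R,speed=.25)
for n in('scene','top'):
    im,d=snapshot(n);save(n+'3',im);np.savez(n+'3.npz',im=im,d=d)
    W=cloud(n,d);hsv=cv2.cvtColor(im,cv2.COLOR_RGB2HSV);H,S,V=[hsv[...,i].astype(int) for i in range(3)]
    m=(H>3)&(H<22)&(S>60)&(abs(W[...,0]-.47)<.1)&(abs(W[...,1]-.05)<.1)&(W[...,2]>.11)&(W[...,2]<.13)
    P=W[m].astype(np.float32);rc=cv2.minAreaRect(P[:,:2]);print(n,len(P),np.median(P[:,2]),rc, cv2.boxPoints(rc).round(3).tolist())
    if n=='scene': save('crop3',cv2.resize(im[80:280,200:460],None,fx=3,fy=3,interpolation=cv2.INTER_CUBIC))
```

```text
a t8.6 g [0.4705 0.0503 0.0708] F [-0.1 -0.2 -4.5] w0.0615
True
contact t9.1 g [0.47   0.05   0.0607] F [0.2 1.9 5.6] w0.0615
open t9.7 g [0.4693 0.0497 0.0595] F [ 0.3  0.2 -0.6] w0.0800
back t10.6 g [0.469  0.1339 0.09  ] F [ 0.4 -0.1 -0.9] w0.0801Traceback (most recent call last):
  File "<stdin>", line 13, in <module>
cv2.error: OpenCV(4.12.0) /io/opencv/modules/imgproc/src/convhull.cpp:143: error: (-215:Assertion failed) total >= 0 && (depth == CV_32F || depth == CV_32S) in function 'convexHull'
```

View pics/scene3.png

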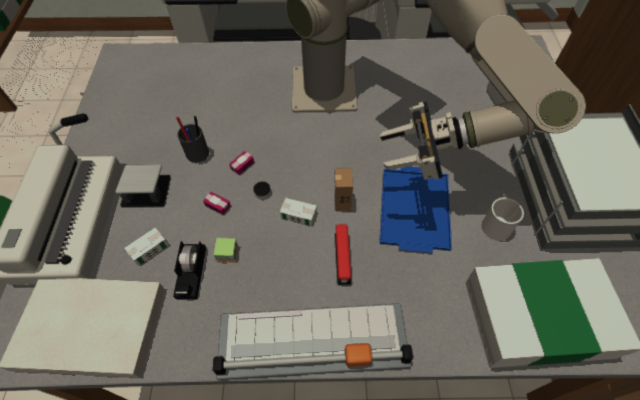

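Run:
```python
from plan import *
im,d=snapshot('top');save('top3',im);np.savez('top3.npz',im=im,d=d)
for n in('scene','top'):
    f=np.load(n+'3.npz');im=f['im'];W=cloud(n,f['d'])
    m=(abs(W[...,0]-.47)<.1)&(abs(W[...,1]-.05)<.08)&(W[...,2]>.02)
    P=W[m];print(n,len(P),P.min(0).round(3),P.max(0).round(3),np.percentile(P[:,2],[5,25,50,75,95]).round(3))
    m&=(W[...,2]>.112)&(W[...,2]<.128)
    if m.sum()>20:
        P=W[m].astype(np.float32);rc=cv2.minAreaRect(P[:,:2]);print(len(P),np.median(P[:,2]),rc,cv2.boxPoints(rc).round(3).tolist())
```

```text
scene 688 [0.443 0.019 0.02 ] [0.506 0.066 0.124] [0.03  0.068 0.111 0.119 0.122]Traceback (most recent call last):
  File "<stdin>", line 9, in <module>
cv2.error: OpenCV(4.12.0) /io/opencv/modules/imgproc/src/convhull.cpp:143: error: (-215:Assertion failed) total >= 0 && (depth == CV_32F || depth == CV_32S) in function 'convexHull'
```

Run:
```python
from plan import *
for n in('scene','top'):
    f=np.load(n+'3.npz');im=f['im'];W=cloud(n,f['d'])
    m=(abs(W[...,0]-.47)<.1)&(abs(W[...,1]-.05)<.08)&(W[...,2]>.114)&(W[...,2]<.127)
    P=W[m];rc=cv2.minAreaRect(P[:,:2].astype(np.float32));print(n,len(P),np.median(P[:,2]),rc,cv2.boxPoints(rc).round(3).tolist())
```

```text
scene 332 0.11930426770031416 ((0.47374245524406433, 0.043618686497211456), (0.04500454291701317, 0.06257078051567078), 88.25559997558594) [[0.44200000166893005, 0.02199999988079071], [0.5040000081062317, 0.019999999552965164], [0.5059999823570251, 0.06499999761581421], [0.4429999887943268, 0.06700000166893005]]
top 384 0.11964918181833795 ((0.47049906849861145, 0.04378370940685272), (0.043965402990579605, 0.060152117162942886), 89.80718994140625) [[0.4399999976158142, 0.02199999988079071], [0.5009999871253967, 0.02199999988079071], [0.5009999871253967, 0.06599999964237213], [0.4399999976158142, 0.06599999964237213]]
```

Run:
```python
from plan import *
R0=ori(-90,0,0);g0=np.array([.47,.08,.30]);r.reach(tcp(g0,R0),R0);st('via')
R=ori(-90,-35,0);g=np.array([.471,.0407,.070])
r.reach(tcp(g-.14*R[:,2],R),R);st('pre')
print(line(g,R,.10,6));st('at')
r.set_gripper(.03,50);st('grip')
line(g+[0,0,.18],R,.15);st('up')
R=ori(172,55,0);c=np.array([.498,.248,.0])+.010*az(-8);c[2]=.22
r.reach(tcp(c,R),R);st('trayhi')
for n in('scene','top'):
    im,d=snapshot(n);save(n+'4',im);np.savez(n+'4.npz',im=im,d=d)
```

```text
via t12.4 g [0.4691 0.0798 0.2981] F [ 0.2 -0.9 -0.1] w0.0800
pre t13.2 g [ 0.4707 -0.0384  0.1838] F [ 0.2 -0.   0.5] w0.0800
False
at t14.7 g [0.4715 0.0403 0.0705] F [-0.5 -0.5  0. ] w0.0800
grip t15.2 g [0.4708 0.0407 0.0702] F [-3.6 -1.5  4.4] w0.0618
up t16.5 g [0.4704 0.0409 0.2488] F [ 0.3 -0.6 -4.3] w0.0618
trayhi t18.6 g [0.5082 0.2463 0.2202] F [ 0.9  0.5 -3.8] w0.0620
```

View pics/scene4.png

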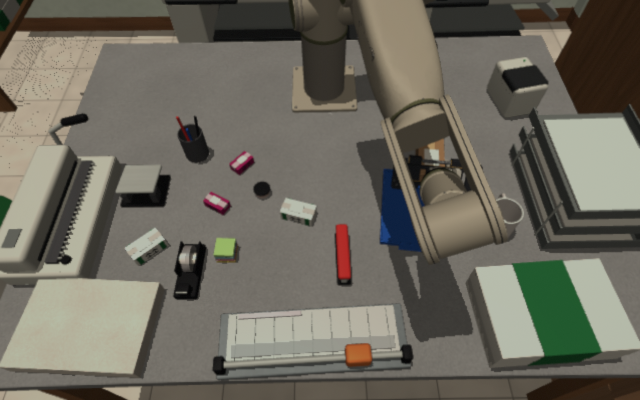

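View pics/top4.png

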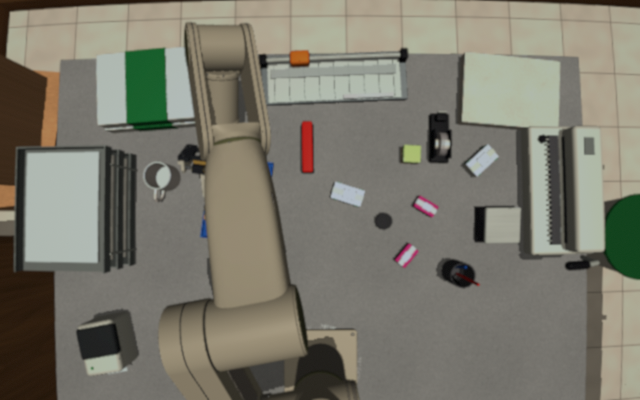

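Run:
```python
from plan import *
f=np.load('top4.npz');W=cloud('top',f['d'])
for v,u in((40,225),(30,200),(60,225),(100,200),(100,260),(140,230),(200,240)): print('top',(u,v),W[v,u].round(3))
f=np.load('scene4.npz');W=cloud('scene',f['d'])
for v,u in((225,460),(245,450),(252,430),(240,490),(205,460),(160,430),(145,432)): print('sc',(u,v),W[v,u].round(3))
m=(W[...,0]>.6)&(W[...,2]>.1)&(W[...,1]<.33)&(W[...,1]>-.1);print(W[m].min(0).round(3),W[m].max(0).round(3))
P=W[m];P=P[P[:,0]>.72];print(P.min(0),P.max(0), P[P[:,2].argmin()])
R=ori(172,55,0);c=np.array([.498,.248,.0])+.010*az(-8);c[2]=.030
print(r.inverse_kinematics(tcp(c,R),R))
```

```text
top (225, 40) [0.798 0.183 0.466]
top (200, 30) [0.813 0.229 0.481]
top (225, 60) [0.763 0.186 0.45 ]
top (200, 100) [0.667 0.218 0.507]
top (260, 100) [0.676 0.112 0.468]
top (230, 140) [0.592 0.161 0.509]
top (240, 200) [0.481 0.136 0.54 ]
sc (460, 225) [0.823 0.197 0.464]
sc (450, 245) [0.844 0.184 0.438]
sc (430, 252) [0.851 0.153 0.43 ]
sc (490, 240) [0.84  0.246 0.445]
sc (460, 205) [0.791 0.201 0.473]
sc (430, 160) [0.554 0.227 0.289]
sc (432, 145) [0.469 0.255 0.24 ]
[0.6   0.093 0.251] [0.858 0.31  0.517]
[0.72005736 0.11132966 0.36735319] [0.85776291 0.27316064 0.50551358] [0.72042683 0.17661749 0.36735319]
[0.19000391 1.08996109 0.84207254 0.31617927 2.12035248 1.93380271]
```

Label is visible up at scene (430,155), and there is ample clearance below. Lowering into the tray.

Run:
```python
from plan import *
R=ori(172,55,0);c=np.array([.498,.248,.0])+.010*az(-8)
c[2]=.042;line(c,R,.14);r.wait(.2);st('a')
c[2]=.022;print(line(c,R,.02,4));st('contact')
r.set_gripper(.080);st('open')
p=np.array(r.observe()['eef_pos']);r.servo_line(p-.10*R[:,2],R,speed=.12);st('back')
p=np.array(r.observe()['eef_pos'])
# go toward medium
Rm=ori(72,0,1);g=np.array([.5133,-.083,.20]);
p=p+[0,0,.12];r.servo_line(p,R,speed=.25)
r.reach(tcp(g,Rm),Rm);st('medhi')
import meas
for n in('scene','top'):
    im,d=snapshot(n);save(n+'5',im);np.savez(n+'5.npz',im=im,d=d);W=cloud(n,d)
    hsv=cv2.cvtColor(im,cv2.COLOR_RGB2HSV);H,S,V=[hsv[...,i].astype(int) for i in range(3)]
    near=(abs(W[...,0]-.498)<.1)&(abs(W[...,1]-.248)<.09)
    meas.comps(n,im,W,(.035,.065),'big',near)
    meas.comps(n,im,W,(-.01,.03),'tray',(H>100)&(H<125)&(S>120)&(abs(W[...,0]-.5)<.3),200)
```

```text
a t20.4 g [0.5084 0.2467 0.0428] F [ 0.5 -0.2 -4.7] w0.0618
True
contact t21.0 g [0.5078 0.2466 0.0304] F [ 1.5 -0.2  6. ] w0.0616
open t21.5 g [0.5071 0.2464 0.0289] F [-0.3 -0.5  0.1] w0.0802
back t22.5 g [0.5878 0.235  0.0857] F [ 0.3 -0.1  0.1] w0.0799
medhi t24.9 g [ 0.5134 -0.0827  0.1997] F [ 0.2  0.3 -0.7] w0.0799
scene big pix [417. 201.] n 889 cen [0.4993 0.2488] size [0.062  0.1247] yaw172.6 z0.0495 R0.558
scene tray pix [415. 211.] n 4221 cen [0.4982 0.2487] size [0.1884 0.2836] yaw172.4 z0.0043 R0.557
top big pix [234. 199.] n 911 cen [0.4988 0.2476] size [0.0632 0.1205] yaw172.0 z0.0495 R0.557
top tray pix [237. 200.] n 4375 cen [0.4981 0.2475] size [0.1876 0.2825] yaw172.2 z0.0042 R0.556
```

View pics/scene5.png

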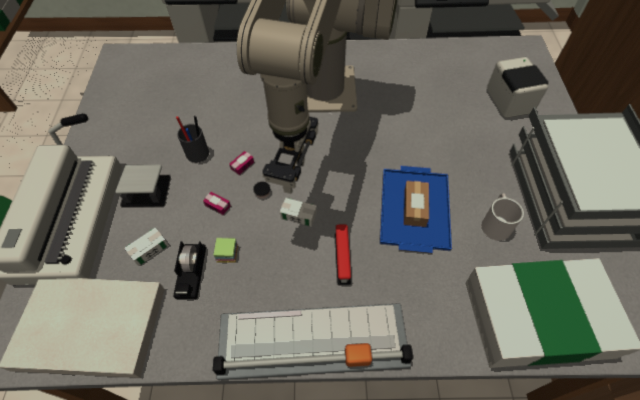

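Run:
```python
from plan import *
import meas
r.set_gripper(.068,30)
R=ori(72,0,1);g=np.array([.5133,-.083,.024])
print(line(g,R,.15,6));st('at')
r.set_gripper(.02,30);st('grip')
line(g+[0,0,.16],R,.2);st('up')
R=ori(172.3,0,1);c=np.array([.499,.248,.16])
r.reach(tcp(c,R),R);r.wait(.1);st('hi')
c[2]=.085;line(c,R,.12);r.wait(.2);st('a')
c[2]=.066;print(line(c,R,.02,3));st('contact')
r.set_gripper(.064);st('open')
c[2]=.20;line(c,R,.15)
R=ori(59,0,1);g=np.array([.476,-.315,.20]);r.reach(tcp(g,R),R)
for n in('scene','top'):
    im,d=snapshot(n);save(n+'6',im);np.savez(n+'6.npz',im=im,d=d);W=cloud(n,d)
    near=(abs(W[...,0]-.498)<.1)&(abs(W[...,1]-.248)<.09)
    meas.comps(n,im,W,(.035,.06),'big',near)
    meas.comps(n,im,W,(.075,.1),'med',near)
    if n=='scene': save('crop6',cv2.resize(im[140:280,330:510],None,fx=4,fy=4,interpolation=cv2.INTER_CUBIC))
st()
```

```text
False
at t26.8 g [ 0.5142 -0.0832  0.025 ] F [ 0.7 -0.4  0.2] w0.0679
grip t27.2 g [ 0.5135 -0.083   0.0245] F [-3.3  1.   5.9] w0.0498
up t28.2 g [ 0.5124 -0.0828  0.1823] F [-0.2 -0.4 -2.7] w0.0501
hi t29.6 g [0.4994 0.2469 0.1599] F [ 0.3 -0.3 -1.9] w0.0497
a t30.5 g [0.4998 0.2483 0.0862] F [-0.7  0.8 -1.3] w0.0499
True
contact t31.1 g [0.4989 0.248  0.0744] F [-1.  -0.8  5. ] w0.0502
open t31.6 g [0.498  0.2476 0.0733] F [-0.6 -0.3 -0.5] w0.0640
scene big pix [414. 209.] n 322 cen [0.5009 0.2486] size [0.0622 0.1228] yaw172.7 z0.0490 R0.559
scene med pix [420. 193.] n 591 cen [0.5002 0.2489] size [0.0502 0.0973] yaw172.2 z0.0855 R0.559
top big pix [238. 200.] n 314 cen [0.4987 0.2472] size [0.0629 0.1205] yaw172.1 z0.0492 R0.557
top med pix [232. 198.] n 603 cen [0.4997 0.2473] size [0.0522 0.0922] yaw172.4 z0.0855 R0.558
 t34.7 g [ 0.4765 -0.3141  0.2   ] F [0.3 0.2 1. ] w0.0636
```

View pics/crop6.png

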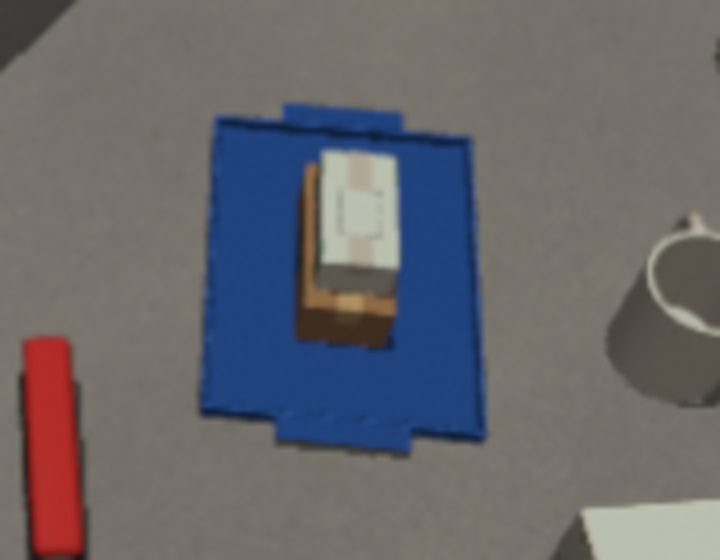

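The crop shows the white carton at crop (358,215) flat on the brown one. Both views put its centre within 1 mm across the width. Now the small one.

Run:
```python
from plan import *
import meas
r.set_gripper(.056,20)
R=ori(59,0,1);g=np.array([.476,-.315,.0225])
print(line(g,R,.15,6));st('at')
r.set_gripper(.01,20);st('grip')
line(g+[0,0,.18],R,.2);st('up')
R=ori(172.3,0,1);c=np.array([.4995,.248,.20])
r.reach(tcp(c,R),R);r.wait(.1);st('hi')
c[2]=.121;line(c,R,.12);r.wait(.2);st('a')
c[2]=.102;print(line(c,R,.02,2.5));st('contact')
r.set_gripper(.052);st('open')
c[2]=.24;line(c,R,.15)
R=ori(90,0,1);g=np.array([.45,-.1,.25]);r.reach(tcp(g,R),R)
for n in('scene','top'):
    im,d=snapshot(n);save(n+'7',im);np.savez(n+'7.npz',im=im,d=d);W=cloud(n,d)
    near=(abs(W[...,0]-.498)<.1)&(abs(W[...,1]-.248)<.09)
    for l,z in(('big',(.035,.06)),('med',(.075,.095)),('small',(.1,.13))): meas.comps(n,im,W,z,l,near)
    ws=(W[...,0]>.2)&(W[...,0]<.8)&(abs(W[...,1])<.6)
    if n=='scene':
        meas.comps(n,im,W,(.015,.12),'any',ws,60);save('crop7',cv2.resize(im[140:280,330:510],None,fx=4,fy=4,interpolation=cv2.INTER_CUBIC))
st()
```

```text
False
at t36.5 g [ 0.4768 -0.3156  0.0237] F [0.1 0.7 0.7] w0.0559
grip t36.9 g [ 0.4763 -0.3152  0.0231] F [-1.7  0.1  4.6] w0.0383
up t38.0 g [ 0.4753 -0.3144  0.2007] F [-0.5  0.2 -1.6] w0.0377
hi t40.1 g [0.4999 0.2471 0.2   ] F [ 0.3 -0.2 -1.6] w0.0382
a t41.1 g [0.5002 0.2483 0.1222] F [ 0.3  1.5 -1.3] w0.0378
True
contact t41.7 g [0.4995 0.248  0.1089] F [-0.3  0.4  2.6] w0.0380
open t42.2 g [0.4986 0.2477 0.1081] F [ 0.7  0.9 -0.3] w0.0517
scene big pix [414. 209.] n 317 cen [0.5014 0.2488] size [0.0623 0.1219] yaw172.0 z0.0493 R0.560
scene med pix [417. 199.] n 233 cen [0.5011 0.2483] size [0.0494 0.0947] yaw172.3 z0.0855 R0.559
scene small pix [421. 188.] n 359 cen [0.5024 0.2488] size [0.039  0.0698] yaw171.1 z0.1134 R0.561
scene any pix [193. 141.] n 805 cen [ 0.2842 -0.3987] size [0.0689 0.0726] yaw40.1 z0.0712 R0.490
scene any pix [539. 192.] n 3063 cen [0.4696 0.5791] size [0.0416 0.3417] yaw179.7 z0.0868 R0.746
scene any pix [241. 161.] n 270 cen [ 0.3333 -0.2561] size [0.043  0.0696] yaw138.2 z0.0266 R0.420
scene any pix [139. 182.] n 1325 cen [ 0.4198 -0.5285] size 
[... 668 characters left out ...]
.6877 -0.3591] size [0.0532 0.1384] yaw178.4 z0.0386 R0.776
scene any pix [531. 279.] n 3939 cen [0.7614 0.4715] size [0.0864 0.2601] yaw92.4 z0.1059 R0.896
scene any pix [120. 296.] n 2475 cen [ 0.7563 -0.5098] size [0.0884 0.1803] yaw89.6 z0.0453 R0.912
scene any pix [351. 308.] n 430 cen [0.7986 0.0015] size [0.0167 0.3443] yaw92.5 z0.0224 R0.799
top big pix [238. 200.] n 311 cen [0.4987 0.2473] size [0.0625 0.1203] yaw172.1 z0.0494 R0.557
top med pix [234. 199.] n 245 cen [0.4997 0.2473] size [0.0513 0.0925] yaw173.0 z0.0856 R0.558
top small pix [230. 197.] n 354 cen [0.5011 0.2472] size [0.0388 0.0666] yaw172.0 z0.1133 R0.559
 t44.7 g [ 0.4504 -0.0991  0.2499] F [ 0.  -0.4  0.5] w0.0519
```

View pics/crop7.png

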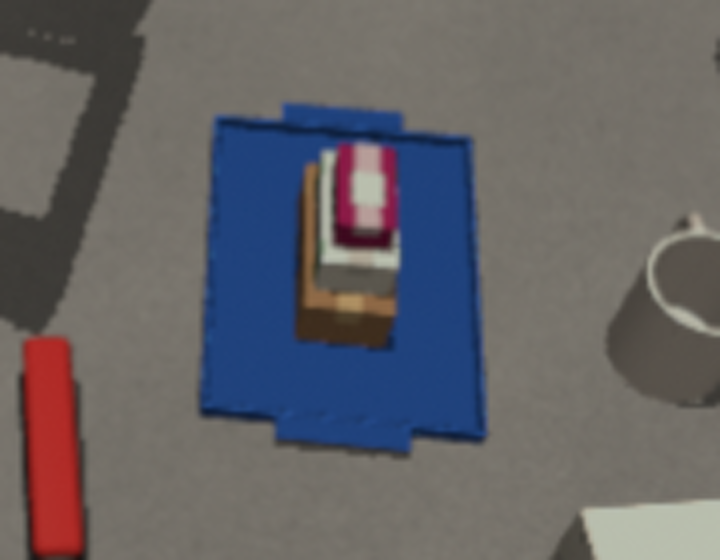

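View pics/scene7.png

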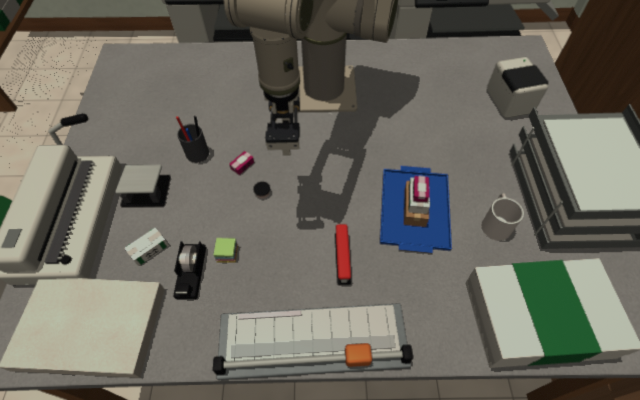

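The stack stands at scene (418,200) with all labels up. The centres agree within 2.5 mm and the bystanders are where they started. Handing in.

Run:
```python
from plan import *
st();r.job_done()
```

```text
t44.7 g [ 0.4504 -0.0991  0.2499] F [ 0.  -0.4  0.5] w0.0519
the job is handed in; nothing more can be done
```

The supply tray is made up and handed in at 44.7 s of the 72 s allowed; the hand-in call gives no verdict.

**What I did:** I turned the brown carton over in two quarter turns, standing it on its end and regripping in between. It went flat in the middle of the tray, label up. I then stacked the nearer white carton on it and the farther magenta one on top, lowering each until it touched before letting go.

**Last checks, both cameras:**
- **Stack alignment:** the three centres agree within about 2.5 mm along the length and 1 mm across. The smallest margin available is 6 mm, so nothing should overhang.
- **Heights:** the tops measure 49, 86 and 113 mm, against 50, 86 and 114 mm expected.
- **Angle:** the cartons lie within about 1.5° of each other by noisy rectangle fits.
- **Everything else:** the bystanders and the two unused cartons read at their starting positions within about 2 mm, checked in the scene view only.

The two cameras disagree by 1–3 mm in x, which is about the stated calibration error. No check failed.

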